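# Set the hand planer four clicks deeper

### The arm

A 7-joint arm with a two-finger parallel gripper is mounted at the origin on the work surface. World frame = base frame: x ahead of the robot, y to its left, z up, the work surface at z = 0. Lengths are in m, angles in rad, forces in N, time in s.
With the tool pointing down it reaches from about 0.4 to 0.9 m from the base axis. Payload 5.5 kg.
Tool frame: the origin (TCP) lies midway between the tips of the shut fingers; the grasp point (between the pads) lies 19 mm behind it; z points along the fingers, y is the direction in which the jaws open and shut (so a half turn about z gives the same grasp; the last joint's range is limited). The gripper opens to 85 mm and grips with 20 to 120 N. Pads are 22 mm wide; open, the fingers measure 114 mm over their backs; the gripper's body (76 mm by 85 mm) begins 54 mm behind the grasp point. The pads swing forward as they close: fully open they stand 13 mm farther back than shut.
Start: joints at [1.542, 0.501, -0.427, 1.55, 0.221, 1.138, -0.21], TCP at [0.187, -0.623, 0.231] pointing down, gripper open.
Joint ranges: [-2.88, 2.88], [-0.31, 2.03], [-1.54, 1.56], [0.2, 2.42], [-1.41, 4.55], [0.19, 2.02], [-2.57, 2.57]. Speed limits (rad/s): [2.57, 2.57, 3.14, 3.14, 3.14, 3.14, 3.14].

### API

Orientations are given as a rotation vector (axis times angle).
In Python, from plant import arm gives the robot as it stands. The module is installed in compiled form; this text tells all that it offers.
- The arm moves only by the tool send_rows, never from a script. Its arguments are lists of equal length, an entry for each row: "gripper": the opening, from 0 (shut) to 1 (fully open); "linear": the shift along the tool's x, y, z in cm, a list of three; "yaw": the turn about the tool's z in rad. A call has 1 to 10 rows; each row is the pose to reach, as a shift and turn from the pose commanded when the call began, along the tool's axes at that moment; what a row does not reach only later rows make up. A row lasts 1/8 s, in which the tool goes at most 62.5 mm and 10.7 degrees, less where a joint would pass 70% of its speed; a pose out of reach is approached as far as the arm can. A call with a gripper value outside its range is refused whole. The fingers move at their own pace and stop on an object; the grip force is fixed at half the most. Time passes only in rows, so rows that repeat a pose let the fingers close. It gives the time, the measured TCP pose, the force and the opening at its end, in the units of the state.
- arm.get_state(): the state, without advancing time (a new reading comes with each control period).
- arm.get_image(name): name is "scene" or "top"; returns a dict with "pixels" (400x640x3 uint8, red, green, blue), "fx", "fy", "cx", "cy" (pixels), "camera_from_world" (4x4, takes a point from world to camera coordinates). Camera axes: x right, y down, z forward; pixel columns grow to the right and rows downward; lengths in m; the calibration is good to about 2 mm. A picture is of the moment at which its call begins. There is no depth.
- arm.finish_job(): hands the job in, once; it reports no verdict.
Trained networks look in the newest picture that a camera, given by its name, has taken for a name from the list of things; names that differ only in an ending like _2 or _b are one class to them, and where a whole thing is asked for, a point or a joint stands for the part that bears it (a point fixed in the world has none). Each returns a list of dicts, best first, with "conf" (0 to 1); they miss things now and then, are a little off and sometimes report something else, mostly with a low value. They report only what shows in the picture. A call takes as long as a camera call.
- arm.boxes_of(thing, camera): "extent" ([left, top, right, bottom] in pixels, round what is visible of it).
The state is a dict: "time_s": time; "joints": joint angles; "joint_velocities": joint speeds; "effort": joint torques, N m; "eef_pos": TCP position; "orientation": TCP orientation; "ft_force": force on the tool from outside, world axes, zero at the start; "torque": the same for the moment, N m; "width": finger opening in m.
Only numpy, scipy, OpenCV 4.12 (cv2) and the standard library are available. Lean on these libraries where they do the work, as an engineer would, in place of code of your own. Each camera call takes 0.05 s, during which the arm holds its last target. There are 200 camera calls.

### The job

The next pass on the board needs a deeper cut: with a fingertip, push the orange depth dial of the hand planer round clockwise (seen from above) by exactly four clicks from where it stands now, and leave it resting in that click stop. Push the lobes lightly, without clamping the dial in the gripper, keep the arm and gripper body off the planer, and do not lift or shift the planer on the bench. Leave the tape measure, the saw, the pencil and the offcut where they lie, and finish clear of everything.

Things in the scene. Friction and masses are not known exactly. Their poses are not given: they have to be found in the camera images.
- planer: Dark green cordless hand planer, 3.2 kg, loose, flat on its sole (a sideways push of over 5 N at its nose can shift it). Origin: on the bench, exactly under the vertical axis of its depth dial. x: direction of travel, to its nose (62 mm ahead of origin); y its left; z up. Sole 82 mm wide; motor to 102 mm right, belt cover to 58 mm left. Ahead of and beside the dial it is at most 66 mm high.
- dial_centre (a point): Centre of the dial's underside, on its vertical axis, on top of the 74 mm wide scale ring, 66 mm above the bench. The orange dial over it is 36 mm high (top 102 mm above the bench): hub of 20 mm radius and four lobes at right angles, 12 mm wide, round-ended (6 mm radius about a point 28 mm from the axis; reach 34 mm), from 2 to 32 mm above this point; about 28 mm free between lobes.
- depth_dial (a joint): Angle of the dial (rad), 0 at the 'no cut' stop, growing clockwise from above, to 4.71. Click stops every 0.314 rad (18 degrees) from 0; starts in one of the first four. Leaving a stop takes about 0.08 N m (3 N on a lobe's side, 26 mm out); the resistance fades until half-way, then the dial jumps ahead into the next stop and stays. At 0 the lobes point along the planer's +x, +y, -x, -y.
- dial_mark (a point): Point on the white top of the pointer lobe (a white line on the hub leads to it), 28 mm from the dial's axis, 98 mm above the bench. At dial value 0 it points to the planer's nose (+x), at the white index on the housing; at value v it has turned clockwise by v.
- planer_heel (a point): Middle of the planer's rear end (end of the black battery), 50 mm above the bench, 287 mm behind the dial's axis. Between: green casing, 60 mm high from 48 mm behind the axis, 84 mm high from 96 mm behind it; black D handle over it, 146 mm high, from 88 mm behind the axis.
- tape_measure: Black and yellow tape measure lying flat, 72 x 64 x 40 mm, bystander, just ahead of the planer's nose; origin under its centre.
- offcut: Cedar offcut board, 210 x 88 x 30 mm, bystander, to the left of the planer's nose; origin under its centre, x along its length.
- handsaw: Folding hand saw with a yellow handle, 290 mm long, up to 24 mm high, bystander, to the left of the planer's rear; origin near its middle, x along it towards the blade's tip.
- pencil: Flat red carpenter's pencil, 180 x 14 x 8 mm, bystander, farther ahead of the planer's nose; origin near its middle, x towards its point.

How it is judged:
At the end, for the whole second after the job is handed in: The dial rests in a click stop (within 0.3 of a click) exactly four clicks (72 degrees) clockwise of where it stood; the planer stands flat within 3 mm of where it stood (its rear end within 10 mm); the four bystanders lie within 20 mm of where they lay ((value of joint depth_dial between 1.1624 and 1.3509 rad or value of joint depth_dial between 1.4765 and 1.665 rad or value of joint depth_dial between 1.7907 and 1.9792 rad or value of joint depth_dial between 2.1049 and 2.2934 rad) and distance of dial_mark from where it was at the start of the episode between 0.0293 and 0.0365 m and velocity of joint depth_dial between -0.05 and 0.05 rad/s and linear speed of planer below 0.01 m/s and distance of planer from where it was at the start of the episode below 0.003 m and distance of planer_heel from where it was at the start of the episode below 0.01 m and height (world z) of planer below 0.005 m and angle between planer's own z axis and vertical below 0.05 rad and distance of each of tape_measure, offcut, handsaw, pencil from where it was at the start of the episode below 0.02 m); the robot touches nothing.
It fails at once if the planer was shifted by more than 3 mm (its rear end by more than 10 mm), tipped or lifted (not (distance of planer from where it was at the start of the episode below 0.003 m) or not (distance of planer_heel from where it was at the start of the episode below 0.01 m) or not (height (world z) of planer below 0.005 m) or not (angle between planer's own z axis and vertical below 0.05 rad)).
It fails at once if the dial or planer was pressed or clamped with more than 30 N (contact force between the fingers and planer above 30 N).
It fails at once if the arm or the gripper's body pushed the planer (contact force between the arm and planer above 3 N).
It fails at once if a bystander was moved by more than 20 mm (distance of any of tape_measure, offcut, handsaw, pencil from where it was at the start of the episode above 0.02 m).
It also fails if it takes over 45 s, if anything falls off the work surface, if the arm or the gripper's body presses on something with over 40 N, if the wrist force passes 120 N, or if a joint passes its speed limit or range.

## Working session

There is one attempt and no reset: what is moved stays moved. The work goes in short steps, Python scripts to look and compute and a tool call to move; the robot and the scene stay as the last step left them, time stands still between calls to the robot, and variables do not carry over. Pictures are saved under pics/ and viewed, about 8 in all and at most 12, crops included, and the job is handed in when it is done.

Besides the shell and the picture viewer there is one more tool, called after ">>>" by a JSON object that holds its "fn" and its "kwargs", one argument or row to a line. send_rows: Moves the arm, as the interface text tells. Its arguments: {"type":"object","properties":{"gripper":{"type":"array"},"linear":{"type":"array"},"yaw":{"type":"array"}},"required":["gripper","linear","yaw"]}

```bash
mkdir -p pics; cat > h.py <<'E'
import numpy as np, cv2
from plant import arm
def snap(cam,name=None,crop=None,s=1):
    im=arm.get_image(cam)
    p=im["pixels"][:,:,::-1]
    if crop: l,t,r,b=crop; p=p[t:b,l:r]
    if name: cv2.imwrite(f"pics/{name}.png",cv2.resize(p,None,fx=s,fy=s,interpolation=cv2.INTER_CUBIC))
    return im
def back(im,u,v,z):
    T=im["camera_from_world"];R=T[:3,:3];c=-R.T@T[:3,3]
    d=R.T@np.array([(u-im["cx"])/im["fx"],(v-im["cy"])/im["fy"],1])
    return c+d*(z-c[2])/d[2]
def proj(im,p):
    q=im["camera_from_world"]@np.r_[p,1];return np.array([im["fx"]*q[0]/q[2]+im["cx"],im["fy"]*q[1]/q[2]+im["cy"]])
E
python3 - <<'E'
from h import *
s=arm.get_state();print({k:np.round(v,3) for k,v in s.items()})
for c in("top","scene"):
    im=snap(c,c+"0");T=im["camera_from_world"];print(c,im["fx"],-T[:3,:3].T@T[:3,3])
    for t in("depth_dial","dial_mark","planer","tape_measure","offcut","handsaw","pencil"):
        print(t,[(np.round(b["extent"]),round(b["conf"],2)) for b in arm.boxes_of(t,c)[:2]])
E
```

```text
{'time_s': np.float64(0.0), 'joints': array([ 1.542,  0.502, -0.427,  1.551,  0.221,  1.138, -0.21 ]), 'joint_velocities': array([ 0.002,  0.001,  0.002, -0.001, -0.   , -0.   , -0.002]), 'effort': array([ 0.0000e+00, -5.6952e+01, -5.8170e+00, -2.8094e+01,  1.1000e-02,
        1.2000e-02, -0.0000e+00]), 'eef_pos': array([ 0.187, -0.622,  0.23 ]), 'orientation': array([-3.106, -0.456,  0.   ]), 'ft_force': array([ 0.068,  0.465, -0.489]), 'torque': array([-0.06 ,  0.061,  0.017]), 'width': np.float64(0.085)}
top 377.77487020003497 [0.48968919 0.0339976  0.96428701]
depth_dial [(array([299., 231., 326., 259.]), 0.83), (array([187., 226., 340., 308.]), 0.21)]
dial_mark [(array([295., 231., 328., 261.]), 0.65)]
planer [(array([188., 226., 339., 308.]), 0.59)]
tape_measure [(array([348., 204., 380., 234.]), 0.66), (array([299., 230., 326., 258.]), 0.54)]
offcut [(array([272., 146., 358., 203.]), 0.84)]
handsaw [(array([158., 205., 270., 235.]), 0.88)]
pencil [(array([397., 188., 416., 256.]), 0.94)]
scene 370.23203076442735 [ 0.90193915 -0.35100989  0.81907996]
depth_dial [(array([277., 157., 298., 181.]), 0.67)]
dial_mark [(array([279., 162., 297., 184.]), 0.81)]
planer [(array([265., 100., 341., 213.]), 0.56)]
tape_measure [(array([260., 219., 298., 253.]), 0.69)]
offcut [(array([313., 183., 373., 272.]), 0.65)]
handsaw [(array([344., 110., 384., 183.]), 0.76), (array([278., 156., 297., 181.]), 0.24)]
pencil [(array([214., 254., 274., 289.]), 0.85)]
```

View pics/top0.png

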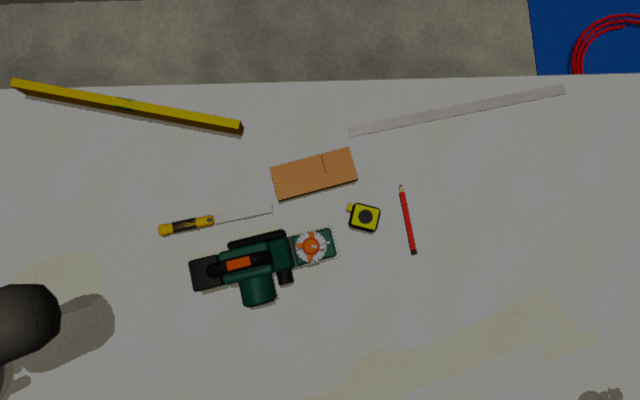

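View pics/scene0.png

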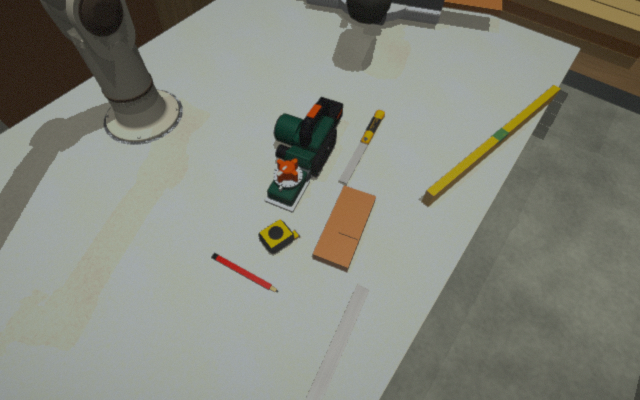

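The top view shows the planer with its nose to the right at about (338,245) and the orange dial at about (312,246). The tape measure is at (364,217), the pencil at (408,220), the offcut at (314,174) and the saw at (215,222). The scene view agrees, with the dial at about (288,170). Next I'll zoom in on the dial.

```bash
python3 - <<'E'
from h import *
a=snap("top","t1",(286,220,350,270),8); print(a["camera_from_world"][:3,:3].round(3))
b=snap("scene","s1",(256,140,320,215),8)
print(back(a,312.5,245,.09),back(b,287.5,169,.09))
print("nose",back(a,337,243,.03),"heel",back(a,190,273,.05))
E
```

```text
[[-0.028 -1.     0.005]
 [-0.986  0.027 -0.164]
 [ 0.164 -0.01  -0.986]]
[0.52677422 0.04854433 0.09      ] [0.52604018 0.05321736 0.09      ]
nose [ 0.53250695 -0.01079909  0.03      ] heel [0.47072588 0.34112398 0.05      ]
```

View pics/t1.png

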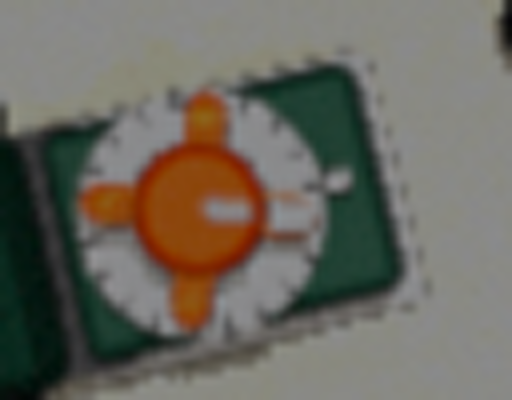

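View pics/s1.png

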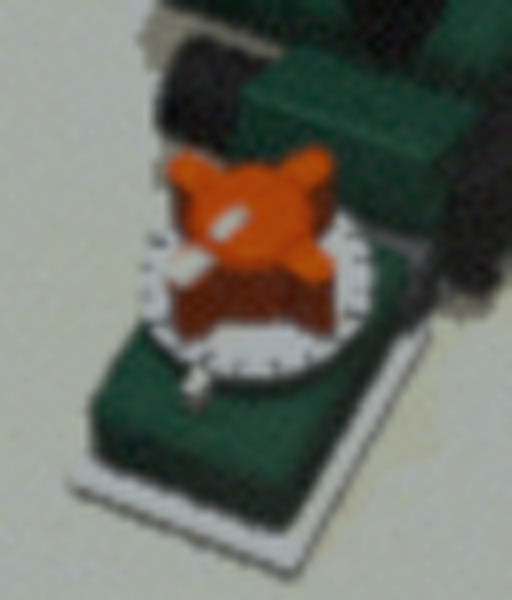

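The top crop puts the hub at about (311,246.2), with the white pointer lobe aiming right and the white index at about (328.4,242.5). The pointer is therefore one click past the index. I plan to straddle the hub with the part-open fingers in two opposite gaps and turn the tool about the dial's axis, which gives a pure couple. First I'll fit the centre and angle.

```bash
python3 - <<'E'
from h import *
a=arm.get_image("top");b=arm.get_image("scene")
A=lambda x,y:(286+x/8,220+y/8);B=lambda x,y:(256+x/8,140+y/8)
print("hub",back(a,*A(201,210),.102),back(b,*B(250,212),.102))
for L in(A(80,205),A(318,215),A(207,93),A(190,328)):
    print("lobe",back(a,*L,.098))
for L in(B(187,265),B(318,265),B(185,168),B(317,163)): print("lobe s",back(b,*L,.098))
print("idx",back(a,*A(340,180),.067),back(b,*B(197,385),.067))
E
```

```text
hub [0.52354054 0.05152755 0.102     ] [0.52700009 0.05209571 0.102     ]
lobe [0.52607966 0.08598722 0.098     ]
lobe [0.52134783 0.01837212 0.098     ]
lobe [0.55689972 0.04909507 0.098     ]
lobe [0.4906739  0.05551054 0.098     ]
lobe s [0.52229876 0.02736572 0.098     ]
lobe s [0.55383106 0.05105051 0.098     ]
lobe s [0.49827734 0.05555837 0.098     ]
lobe s [0.52953478 0.08149657 0.098     ]
idx [0.53254969 0.01100837 0.067     ] [0.5373574  0.01034447 0.067     ]
```

>>> {"fn": "send_rows", "kwargs": {
  "gripper": [0.635],
  "linear": [
    [0, 0, 0]
  ],
  "yaw": [0]
}}

```text
time_s: 1.12
eef_pos: [0.187, -0.6225, 0.2313]
orientation: [-3.108, -0.457, -0.0]
ft_force: [0.2, 0.3, 0.8]
width: 0.0695
```

>>> {"fn": "send_rows", "kwargs": {
  "gripper": [0.635, 0.635, 0.635, 0.635, 0.635, 0.635, 0.635, 0.635, 0.635, 0.635],
  "linear": [
    [5, -5.3, 0],
    [10, -10.6, 0],
    [15, -15.9, 0],
    [20, -21.2, 0],
    [24, -25.4, 0],
    [28, -29.7, 0],
    [32, -33.9, 0],
    [36, -38.1, 0],
    [38, -40.3, 0],
    [38, -40.3, 0]
  ],
  "yaw": [0, -0.1, -0.2, -0.3, -0.41, -0.41, -0.41, -0.41, -0.41, -0.41]
}}

```text
time_s: 2.38
eef_pos: [0.437, -0.1226, 0.232]
orientation: [2.945, 1.093, 0.004]
ft_force: [0.4, -1.3, 0.4]
width: 0.0543
```

```bash
python3 -c "
from h import *
s=arm.get_state();print(s['joints'].round(2),s['eef_pos'].round(4),s['orientation'].round(3),s['width'])"
```

```text
[ 0.98  0.19 -0.84  2.01  0.16  1.01 -0.8 ] [ 0.437  -0.1226  0.232 ] [2.945 1.093 0.004] 0.05433926435661493
```

>>> {"fn": "send_rows", "kwargs": {
  "gripper": [0.635, 0.635, 0.635, 0.635, 0.635, 0.635, 0.635, 0.635],
  "linear": [
    [4, -1.65, 0],
    [8, -3.3, 0],
    [12, -5, 0],
    [15, -6.2, 0],
    [17, -7.05, 0],
    [18.05, -7.5, 0],
    [18.05, -7.5, 6],
    [18.05, -7.5, 8]
  ],
  "yaw": [0, 0, 0.01, 0.01, 0.01, 0.01, 0.01, 0.01]
}}

```text
time_s: 3.38
eef_pos: [0.522, 0.0447, 0.1484]
orientation: [-2.956, -1.063, 0.009]
ft_force: [0.0, -0.2, -0.1]
width: 0.0546
```

```bash
python3 -c "
from h import *
s=arm.get_state();print(s['joints'].round(2),s['eef_pos'].round(4),s['orientation'].round(3),s['width'])
snap('scene','s2',(250,100,330,200),7)
a=arm.get_image('scene')
"
```

```text
[ 0.51  0.47 -0.81  1.93  0.43  0.93 -1.39] [0.522  0.0447 0.1484] [-2.956 -1.063  0.009] 0.05461148105532104
```

View pics/s2.png

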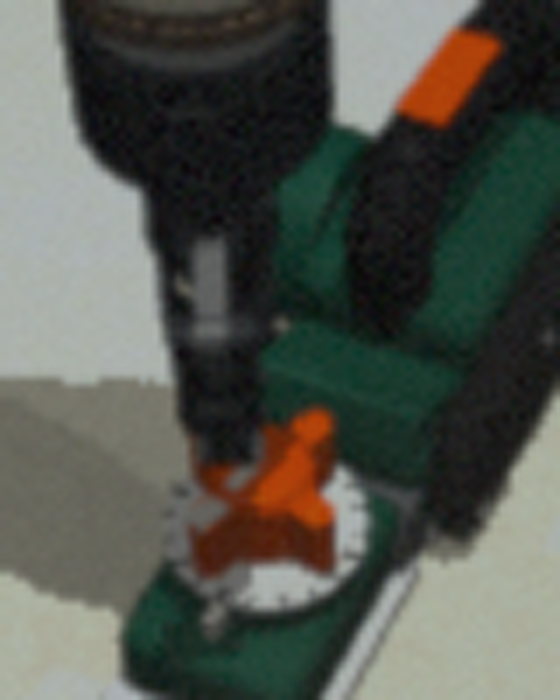

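The fingers hang above the dial at about (282,162) in full-frame pixels, with the tool body well clear of the handle. The arm is still settling.

>>> {"fn": "send_rows", "kwargs": {
  "gripper": [0.635, 0.635, 0.635],
  "linear": [
    [0, 0, 0],
    [0, 0, 0],
    [0, 0, 0]
  ],
  "yaw": [0, 0, 0]
}}

```text
time_s: 3.85
eef_pos: [0.5253, 0.0465, 0.1525]
orientation: [2.955, 1.064, 0.003]
ft_force: [-0.1, -0.0, -0.3]
width: 0.0545
```

>>> {"fn": "send_rows", "kwargs": {
  "gripper": [0.635, 0.635, 0.635, 0.635],
  "linear": [
    [0.35, -0.42, 1],
    [0.35, -0.42, 3],
    [0.35, -0.42, 3.7],
    [0.35, -0.42, 3.7]
  ],
  "yaw": [0, 0, 0, 0]
}}

```text
time_s: 4.35
eef_pos: [0.5236, 0.0521, 0.1131]
orientation: [-2.954, -1.065, 0.003]
ft_force: [0.3, 0.6, -0.0]
width: 0.0542
```

```bash
python3 -c "
from h import *
s=arm.get_state();print(s['eef_pos'].round(4),s['ft_force'].round(1))
snap('scene','s3',(250,110,320,200),8)
"
```

```text
[0.5236 0.0521 0.1131] [ 0.3  0.6 -0. ]
```

View pics/s3.png

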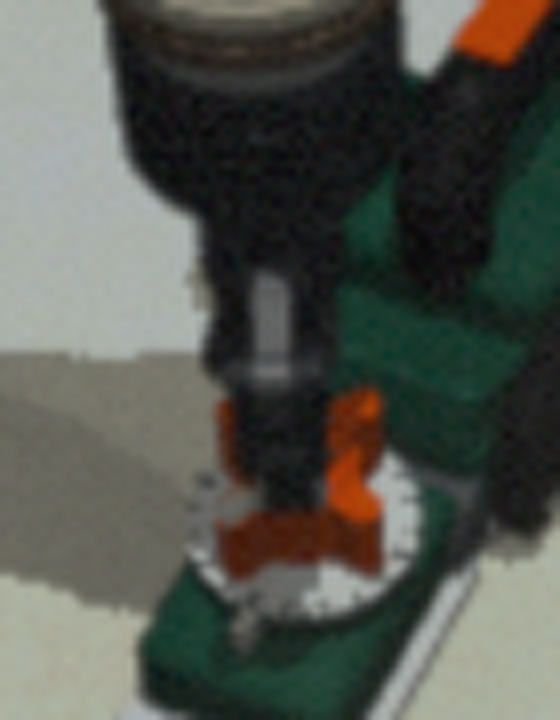

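The near finger's tip, at about (287,174) in full-frame pixels, lies midway between the two near lobes at about (280,169) and (296,170), as it should. I'm lowering into the gaps.

>>> {"fn": "send_rows", "kwargs": {
  "gripper": [0.635, 0.635, 0.635, 0.635, 0.635, 0.635],
  "linear": [
    [0.05, -0.05, 0.8],
    [0.05, -0.05, 1.6],
    [0.05, -0.05, 2.4],
    [0.05, -0.05, 3.2],
    [0.05, -0.05, 4.0],
    [0.05, -0.05, 4.0]
  ],
  "yaw": [0, 0, 0, 0, 0, 0]
}}

```text
time_s: 5.15
eef_pos: [0.524, 0.0527, 0.0736]
orientation: [-2.955, -1.065, 0.002]
ft_force: [-0.7, 1.1, 0.3]
width: 0.0541
```

>>> {"fn": "send_rows", "kwargs": {
  "gripper": [0.635, 0.635, 0.635, 0.635, 0.635, 0.635, 0.635, 0.635, 0.635, 0.635],
  "linear": [
    [0, 0, 0],
    [0, 0, 0],
    [0, 0, 0],
    [0, 0, 0],
    [0, 0, 0],
    [0, 0, 0],
    [0, 0, 0],
    [0, 0, 0],
    [0, 0, 0],
    [0, 0, 0]
  ],
  "yaw": [0.06, 0.12, 0.18, 0.24, 0.3, 0.36, 0.42, 0.48, 0.54, 0.6]
}}

```text
time_s: 6.4
eef_pos: [0.5237, 0.0532, 0.0744]
orientation: [-3.138, -0.142, 0.002]
ft_force: [-2.1, -0.1, 1.3]
width: 0.054
```

```bash
python3 -c "
from h import *
s=arm.get_state();print(s['eef_pos'].round(4),s['ft_force'].round(1),s['torque'].round(2),s['orientation'].round(3),s['joints'].round(2))
snap('scene','s4',(250,110,320,200),8)
"
```

```text
[0.5237 0.0532 0.0744] [-2.1 -0.1  1.3] [0.09 0.28 0.01] [-3.138e+00 -1.420e-01  2.000e-03] [ 0.32  0.54 -0.59  1.97  0.43  0.76 -2.  ]
```

View pics/s4.png

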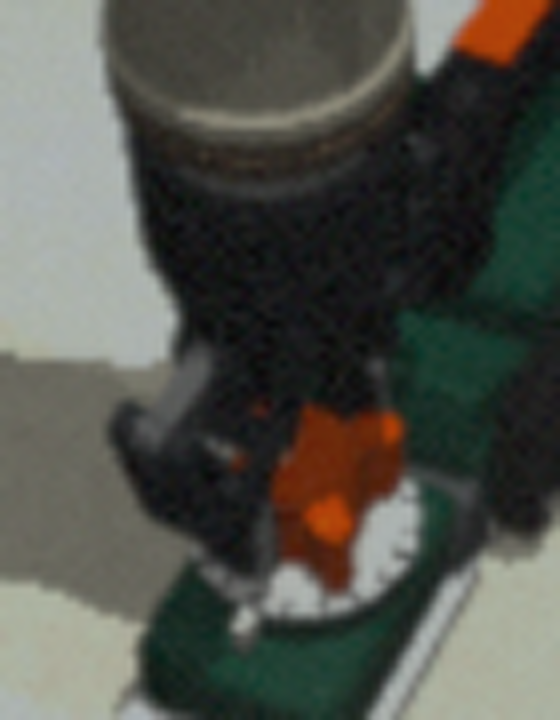

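The view shows the finger still pushing, with the front lobe moved to about (291,175). The dial is between clicks 1 and 1.5. The last joint now reads -2.0 and is nearing its range, so I'll stop at two clicks, lift, turn back 90° into the next gap and do the other two.

>>> {"fn": "send_rows", "kwargs": {
  "gripper": [0.635, 0.635, 0.635, 0.635, 0.635, 0.635, 0.635, 0.635, 0.635, 0.635],
  "linear": [
    [0, 0, 0],
    [0, 0, 0],
    [0, 0, 0],
    [0, 0, 0],
    [0, 0, 0],
    [0, 0, 0],
    [0, 0, 0],
    [0, 0, -1],
    [0, 0, -3],
    [0, 0, -5]
  ],
  "yaw": [0.06, 0.12, 0.18, 0.18, 0.1, 0.03, 0.03, 0.03, 0.03, 0.03]
}}

```text
time_s: 7.7
eef_pos: [0.525, 0.053, 0.1263]
orientation: [-3.14, -0.097, -0.002]
ft_force: [0.5, -0.2, -0.2]
width: 0.0542
```

>>> {"fn": "send_rows", "kwargs": {
  "gripper": [0.635, 0.635, 0.635, 0.635, 0.635, 0.635, 0.635, 0.635, 0.635, 0.635],
  "linear": [
    [0, 0, -4],
    [0, 0, -8],
    [0, 0, -10],
    [4, 0, -10],
    [8, 0, -10],
    [12, 0, -10],
    [16, 0, -10],
    [16, 0, -10],
    [16, 0, -10],
    [16, 0, -10]
  ],
  "yaw": [0, 0, -0.1, -0.3, -0.48, -0.66, -0.84, -1.02, -1.2, -1.38]
}}

```text
time_s: 8.95
eef_pos: [0.6844, 0.0625, 0.226]
orientation: [2.354, 2.08, 0.001]
ft_force: [-0.6, 0.6, -0.2]
width: 0.0541
```

```bash
python3 -c "
from h import *
s=arm.get_state();print(s['eef_pos'].round(4),s['ft_force'].round(1),s['orientation'].round(3),s['joints'].round(2))
snap('top','t5',(276,210,360,270),8)
"
```

```text
[0.6844 0.0625 0.226 ] [-0.6  0.6 -0.2] [2.354e+00 2.080e+00 1.000e-03] [ 0.43  0.7  -0.9   1.44  0.56  1.27 -0.64]
```

View pics/t5.png

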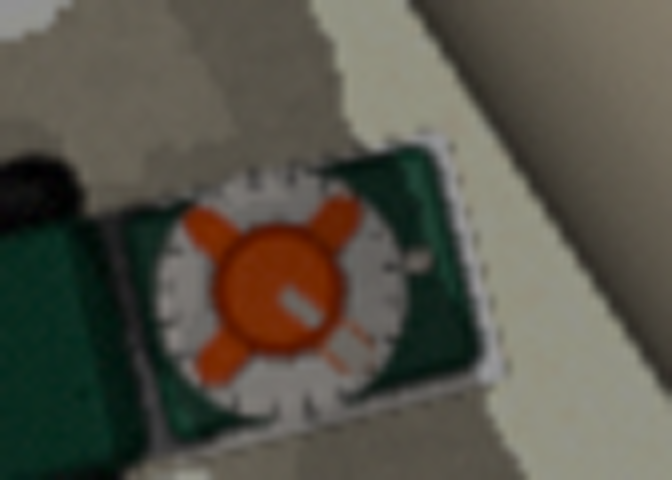

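The top view shows the hub unmoved at (310.9,246) and the pointer lobe now at about (320,254), 36° round, so exactly two clicks are done and the planer hasn't shifted. I'm returning over the dial, 90° back.

>>> {"fn": "send_rows", "kwargs": {
  "gripper": [0.635, 0.635, 0.635, 0.635, 0.635, 0.635, 0.635, 0.635],
  "linear": [
    [-1, -4, 0],
    [-2, -8, 0],
    [-2.5, -12, 0],
    [-2.96, -15.7, 0],
    [-2.96, -15.7, 4],
    [-2.96, -15.7, 8],
    [-2.96, -15.7, 9.5],
    [-2.96, -15.7, 9.5]
  ],
  "yaw": [-0.1, -0.19, -0.19, -0.19, -0.19, -0.19, -0.19, -0.19]
}}

```text
time_s: 10.0
eef_pos: [0.5246, 0.0536, 0.1295]
orientation: [-2.153, -2.287, 0.001]
ft_force: [-0.4, 0.8, 0.5]
width: 0.0543
```

>>> {"fn": "send_rows", "kwargs": {
  "gripper": [0.635, 0.635],
  "linear": [
    [0, 0, 0],
    [0, 0, 0]
  ],
  "yaw": [0, 0]
}}

```text
time_s: 10.25
eef_pos: [0.5257, 0.0537, 0.1306]
orientation: [2.152, 2.287, 0.002]
ft_force: [1.0, 0.1, 0.0]
width: 0.0544
```

>>> {"fn": "send_rows", "kwargs": {
  "gripper": [0.635, 0.635, 0.635, 0.635, 0.635, 0.635, 0.635, 0.635],
  "linear": [
    [-0.1, -0.1, 0.8],
    [-0.1, -0.1, 1.6],
    [-0.1, -0.1, 2.4],
    [-0.1, -0.1, 3.2],
    [-0.1, -0.1, 4.0],
    [-0.1, -0.1, 4.8],
    [-0.1, -0.1, 5.6],
    [-0.1, -0.1, 5.6]
  ],
  "yaw": [0, 0, 0, 0, 0, 0, 0, 0]
}}

```text
time_s: 11.25
eef_pos: [0.5233, 0.0524, 0.0726]
orientation: [-2.152, -2.288, 0.001]
ft_force: [0.2, -0.0, 0.2]
width: 0.0542
```

>>> {"fn": "send_rows", "kwargs": {
  "gripper": [0.635, 0.635, 0.635, 0.635, 0.635, 0.635, 0.635, 0.635, 0.635, 0.635],
  "linear": [
    [0, 0, 0],
    [0, 0, 0],
    [0, 0, 0],
    [0, 0, 0],
    [0, 0, 0],
    [0, 0, 0],
    [0, 0, 0],
    [0, 0, 0],
    [0, 0, 0],
    [0, 0, 0]
  ],
  "yaw": [0.09, 0.18, 0.26, 0.34, 0.42, 0.5, 0.57, 0.64, 0.71, 0.78]
}}

```text
time_s: 12.5
eef_pos: [0.524, 0.0526, 0.0736]
orientation: [2.862, 1.295, 0.001]
ft_force: [-0.7, 0.4, -0.2]
width: 0.0547
```

>>> {"fn": "send_rows", "kwargs": {
  "gripper": [0.635, 0.635, 0.635, 0.635, 0.635, 0.635, 0.635, 0.635],
  "linear": [
    [0, 0, 0],
    [0, 0, 0],
    [0, 0, 0],
    [0, 0, 0],
    [0, 0, -1],
    [0, 0, -3],
    [0, 0, -6],
    [0, 0, -10]
  ],
  "yaw": [0, -0.07, -0.15, -0.15, -0.15, -0.15, -0.15, -0.15]
}}

```text
time_s: 13.5
eef_pos: [0.5235, 0.0526, 0.1752]
orientation: [-2.755, -1.509, 0.0]
ft_force: [-0.2, -0.9, 0.5]
width: 0.054
```

>>> {"fn": "send_rows", "kwargs": {
  "gripper": [0.635, 0.635, 0.635, 0.635, 0.635, 0.635, 0.635],
  "linear": [
    [0, 0, -3],
    [0, 0, -5],
    [3, 4.5, -5],
    [6, 9, -5],
    [8.6, 13.5, -5],
    [8.6, 13.5, -5],
    [8.6, 13.5, -5]
  ],
  "yaw": [0, 0, 0, 0, 0, 0, 0]
}}

```text
time_s: 14.38
eef_pos: [0.683, 0.0528, 0.2231]
orientation: [-2.754, -1.509, 0.002]
ft_force: [-0.3, 0.3, 0.4]
width: 0.0541
```

```bash
python3 -c "
from h import *
s=arm.get_state();print(s['eef_pos'].round(4),s['ft_force'].round(1))
snap('top','t6',(276,210,360,270),8)
for t in('tape_measure','offcut','handsaw','pencil','planer'):
    print(t,[(np.round(b['extent']),round(b['conf'],2)) for b in arm.boxes_of(t,'top')[:1]])
"
```

```text
[0.683  0.0528 0.2231] [-0.3  0.3  0.4]
tape_measure []
offcut [(array([270., 161., 316., 201.]), 0.96)]
handsaw [(array([158., 203., 272., 236.]), 0.64)]
pencil []
planer [(array([189., 225., 340., 306.]), 0.65)]
```

View pics/t6.png

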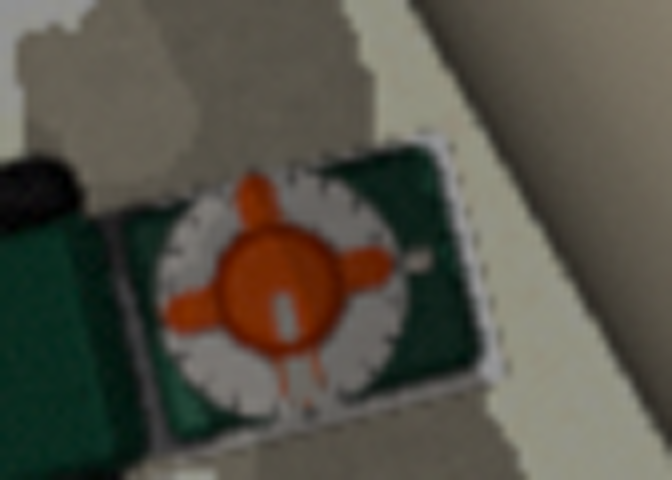

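The pointer lobe now aims at about (313.5,258), 90° clockwise of the index, and the next lobe is in line with the index. That is dial stop 5, and it started at stop 1, so four clicks. The hub is still at (310.9,246).

```bash
python3 -c "
from h import *
arm.finish_job()
for t in('tape_measure','pencil','offcut','handsaw'):
    print(t,[(np.round(b['extent']),round(b['conf'],2)) for b in arm.boxes_of(t,'scene')[:1]])
"
```

```text
the job is handed in; nothing more can be done
the job is handed in; nothing more can be done
```

The depth dial now stands four clicks clockwise of where it started, and the job is handed in at about 14.5 s of robot time. I set the part-open fingers in opposite gaps between the lobes and turned the tool about the dial's axis. It took two pushes of two clicks each, because the last joint was nearing its range.

- **Dial:** the pointer went from 18° past the index (stop 1) to 90° (stop 5), resting in line with the index pattern.
- **Planer:** the hub stayed within about half a pixel (roughly 1 mm) in the top view, and its box moved by no more than 2 pixels. The wrist force readings stayed under about 3 N.
- **Bystanders:** the saw's box matched the start. The visible part of the offcut did too. The arm hid the tape measure and the pencil in the last top view, and the job was already closed when I tried the scene camera, so those two are not confirmed by picture. The gripper only passed high above that area.
- **Finish:** the arm ended at 0.22 m height, 16 cm from the dial, touching nothing.

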